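# Lift the hot lid off the heating pot with the lid lifter

## Task

The lid on the bench heating pot is hot: take the lid lifter from its holster, hook it under the lid's loop handle, lift the lid off level without letting fingers or arm touch the hot lid or pot, and gently seat it, flat and fully home, in the aluminium lid rest on the blue tray. Feel for the seat rather than pressing or dropping the lid. Then unhook the lifter and put it back upright in its holster, leaving everything else on the bench where it is.

Things in the scene. Friction and masses are not known exactly. Their poses are not given: they have to be found in the camera images.
- lifter_grip (a point): centre of the lid lifter's red grip: upright square bar 24 x 24 mm, 66 mm tall; grasp it from above across either pair of faces. z up, x the way the hook opens. 39 mm below this point is the underside of a steel collar 64 (x) x 36 (y) x 6 mm, which rests on the holster's rim
- lifter_seat (a point): lowest point of the hook's V on the top of its 8 mm bar, where the loop's bar sits: 103 mm straight below the grip's centre. Same axes as the grip
- lid: hot round lid of dark steel, 0.45 to 0.7 kg, loose on the pot: flange 140 mm across, 6 mm thick, over a plug 100 mm across and 10 mm deep; origin at the centre of the plug's underside, z up. The flange's top is 16 mm above the origin. Set down off-centre on the lid rest, it lies tipped by some 6 degrees, low side towards the bore
- lid_loop (a point): middle of the bar at the peak of the lid's brass loop handle, 56 mm above the lid's origin: an arch of 8 mm round bar, 60 mm wide at its foot, in the lid's y-z plane; the hook enters along the lid's x axis, from either side. Below the peak the opening is 36 mm high (flange top to bar) and narrows upward, so the hook centres itself in the peak as it lifts
- pot: fixed heating pot: red round foot 170 mm across, steel vessel 116 mm across with a 106 mm bore, rim 95 mm above the bench; the lid's flange lies on the rim, its plug inside (lid origin at 85 mm). Origin at the centre of the underside
- tray: fixed round blue tray, 180 mm across, 6 mm thick; origin at the centre of its underside. On it is fixed the lid rest, an aluminium ring 132 mm outside, 104 mm bore, 30 mm high (rim 36 mm above the bench). The ring is NOT centred: its centre lies 4 to 9 mm off the tray's origin, in a direction that is not measured. Lid fully home: its origin 26 mm above the tray's, level, 2 mm play round the plug
- holster: fixed grey holster: upright pocket open at the top, 54 (x) x 20 (y) mm inside, rim 85 mm above the bench; origin at the centre of its underside. The lifter stands in it, collar on the rim, grip's centre 124 mm above the bench, hook opening to the holster's +x at the start; either way round is right
- lifter: the whole lid lifter, 220 g, axes as its grip's; origin 111 mm below the grip's centre, level with the hook's bottom (13 mm above the bench when in the holster). An 8 mm round stem, 18 mm to -x of the axis, runs from the collar down to the V-shaped hook, which is 8 mm wide in y, spans x -22 to +19 mm, and whose open tip at +x rises to 22 mm above the origin
- spray_can: yellow aerosol can with a pale top, 58 mm across, 160 mm high, standing; origin at the centre of its underside
- grease_jar: jar with black cap, 66 mm across, 75 mm high, standing; origin at the centre of its underside
- bearing: steel bearing ring lying flat, 60 mm across, 16 mm high; origin at the centre of its underside
- wrench: steel wrench lying flat, about 170 mm long; a bystander
- screwdriver: screwdriver lying flat, about 190 mm long; a bystander
- mallet: hammer lying flat, about 260 mm long; a bystander
- parts_bin: small blue open bin, 130 x 170 x 50 mm high; origin at the centre of its underside
Mind the look-alikes: they are no part of the job. Several things have the shape of the pot; the one meant has the colours described above.

How it is judged:
By the outcome, as a careful person would: the job done as asked, in the order asked, and still so for the second after the job is handed in, with the robot touching nothing.
It also fails if it takes over 72 s, if anything falls off the work surface, if the arm or the gripper's body presses on something with over 40 N, if the wrist force passes 120 N, or if a joint passes its speed limit or range.

## Robot

A 6-joint arm with a two-finger parallel gripper is mounted at the origin on the work surface. World frame = base frame: x ahead of the robot, y to its left, z up, the work surface at z = 0. Lengths are in mm, angles in rad, forces in N, time in s.
With the tool pointing down it reaches from about 400 to 925 mm from the base axis. Payload 12.5 kg.
Tool frame: the origin (TCP) lies at the centre of the arm's flange, where the gripper is bolted on; the fingertips stand 190 mm ahead of it and the grasp point (between the pads) lies env.grip_point_offset ahead of it (env.grip_point_offset is the distance from the TCP to the grasp point, in mm); z points along the fingers, x is the direction in which the jaws open and shut, and the axes are right-handed (so a half turn about z gives the same grasp; the last joint's range is limited). The gripper opens to 95 mm and grips with 3 to 60 N. Pads are 20 mm wide; open, the fingers measure 119 mm over their backs; the gripper's body (75 mm by 180 mm) begins 59 mm behind the grasp point.
Start: joints at [-1.223, 0.491, 1.559, -0, 1.092, -0.106], TCP at [274.008, -561.733, 404.761] pointing down, gripper open.
Joint ranges: [-3.1, 3.1], [-0.84, 2.19], [0.05, 2.79], [-1.13, 4.28], [0.06, 2.93], [-2.69, 2.69]. Speed limits (rad/s): [2.22, 2.22, 2.79, 3.14, 3.14, 3.14].

## Interface

Orientations are given as [roll, pitch, yaw] about the fixed x, y, z axes, in that order (R = Rz(yaw) Ry(pitch) Rx(roll)).
In Python, from cell import state, read_camera, camera_model, job_done, env gives the robot as it stands.
- The arm moves only by the tool arm_command, never from a script. Its argument "steps" is a list of rows, each a list of 6 numbers: the shift along the tool's x, y, z in cm, then the turn, a rotation vector about the tool's x, y, z in degrees. In form: [[dx, dy, dz, rx, ry, rz], ...]. A call has 1 to 12 rows; each row is the pose to reach, as a shift and turn from the pose commanded when the call began, along the tool's axes at that moment; what a row does not reach only later rows make up. A row lasts 1/12 s, in which the tool goes at most 41.7 mm and 7.16 degrees, less where a joint would pass 70% of its speed; a pose out of reach is approached as far as the arm can. A call with a gripper value outside its range is refused whole. "jaw" is the finger opening in cm, from 0 to 9.51, set as the call begins (left out, the last holds). The fingers move at their own pace and stop on an object; the grip force is fixed at half the most. Time passes only in rows, so rows that repeat a pose let the fingers close. It gives the time, the measured TCP pose, the force and the opening at its end, in the units of the state.
- state(): the state, without advancing time (a new reading comes with each control period).
- read_camera(name): name is "scene" or "top" or "wrist"; returns the picture (384x512x3 uint8, red, green, blue); there is no depth.
- camera_model(name): a dict with "K" (3x3 intrinsics, pixels), "k1" (the pictures are not rectified: a ray, as slopes to the right and down, at radius r is drawn at 1 + k1 r^2 times it, then the intrinsics apply), "xyz" and "rotation" of the camera in the world. Camera axes: x right, y up, looking along -z (the intrinsics and any distortion apply to the point x, -y, -z); pixel columns grow to the right and rows downward; lengths in mm; the calibration is good to about 2 mm. A picture is of the moment at which its call begins: read the wrist's pose just before it. camera_model takes no time and is no camera call; for the wrist camera it gives the pose at the moment of the call.
- job_done(): hands the job in, once; it reports no verdict.
The state is a dict: "t": time; "joints": joint angles; "qvel": joint speeds; "tau": joint torques, N m; "eef_pos": TCP position; "tcp_rot": TCP orientation; "ft_force": force on the tool from outside, world axes, zero at the start; "moment": the same for the moment, N m; "opening": opening from 0.0 (shut) to 1.0 (fully open).
Only numpy, scipy, OpenCV 4.12 (cv2) and the standard library are available. Lean on these libraries where they do the work, as an engineer would, in place of code of your own. Each camera call takes 0.05 s, during which the arm holds its last target. There are 200 camera calls.

## Working session

There is one attempt and no reset: what is moved stays moved. The work goes in short steps, Python scripts to look and compute and a tool call to move; the robot and the scene stay as the last step left them, time stands still between calls to the robot, and variables do not carry over. Pictures are saved under pics/ and viewed, about 8 in all and at most 12, crops included, and the job is handed in when it is done.

Besides the shell and the picture viewer there is one more tool, called after "Emit:" as name([rows], argument=value, ...), one row to a line, values as JSON. arm_command: Moves the arm, as the interface text tells. Its arguments: {"type":"object","properties":{"steps":{"type":"array"},"jaw":{"type":"number"}},"required":["steps"]}

```bash
mkdir -p pics; ls
cat > h.py <<'E'
import numpy as np, cv2
from cell import state, read_camera, camera_model, job_done, env
def proj(P,m):
    p=np.asarray(m["rotation"]).T@(np.asarray(P,float)-m["xyz"]); a=np.array([p[0],-p[1]])/-p[2]
    a=a*(1+m["k1"]*(a@a)); return (np.asarray(m["K"])@[a[0],a[1],1])[:2]
def ray(u,v,m):
    d=np.linalg.inv(m["K"])@[u,v,1]; d=d[:2]; a=d.copy()
    for _ in range(20): a=d/(1+m["k1"]*(a@a))
    r=np.asarray(m["rotation"])@[a[0],-a[1],-1]; return np.asarray(m["xyz"],float),r/np.linalg.norm(r)
def atz(u,v,z,m):
    o,r=ray(u,v,m); return o+r*(z-o[2])/r[2]
def save(n,img): cv2.imwrite(f"pics/{n}.png",cv2.cvtColor(img,cv2.COLOR_RGB2BGR))
E
python3 - <<'E'
from h import *
a=read_camera("top");b=read_camera("scene");np.save("top.npy",a);np.save("scene.npy",b)
save("a1",cv2.resize(a,(800,600),interpolation=cv2.INTER_CUBIC));save("a2",cv2.resize(b,(800,600),interpolation=cv2.INTER_CUBIC))
for n in("top","scene","wrist"):
    print(n,camera_model(n))
print(env.grip_point_offset,state())
E
```

```text
pics
top {'K': array([[455.8291422 ,   0.        , 262.95853064],
       [  0.        , 455.8291422 , 194.87156905],
       [  0.        ,   0.        ,   1.        ]]), 'k1': -0.03739460256619611, 'xyz': array([ 471.62252371,  -13.89212165, 1366.59687818]), 'rotation': array([ 0.06712623, -0.02006755, -1.57541755])}
scene {'K': array([[413.39988885,   0.        , 254.1187774 ],
       [  0.        , 413.39988885, 195.16052746],
       [  0.        ,   0.        ,   1.        ]]), 'k1': -0.032226953089973566, 'xyz': array([1432.83564464, -148.33477391,  701.68770571]), 'rotation': array([0.97383262, 0.01406735, 1.41630453])}
wrist {'K': array([[276.43008094,   0.        , 253.21346707],
       [  0.        , 276.43008094, 191.74236396],
       [  0.        ,   0.        ,   1.        ]]), 'k1': -0.019782825344297567, 'xyz': array([ 343.84345058, -527.191658  ,  383.72797278]), 'rotation': array([-0.27450005,  0.00114921, -1.11652928])}
171.3 {'t': 0.1, 'joints': array([-1.22261294e+00,  4.91459091e-01,  1.55938069e+00, -2.63525860e-05,
        1.09171099e+00, -1.05587601e-01]), 'qvel': array([-0.00177377, -0.00075785, -0.00095873, -0.00175515, -0.00145767,
       -0.00175405]), 'tau': array([ 1.94779474e-03, -6.13624263e+01, -2.58608544e+01,  6.93671568e-02,
        4.70286445e-02, -5.98020961e-05]), 'eef_pos': array([ 273.98787131, -561.70596002,  404.24776157]), 'tcp_rot': array([-3.14151492e+00,  9.55245236e-04, -1.11701314e+00]), 'ft_force': array([ 0.78197442,  0.39790176, -0.25686718]), 'moment': array([ 0.013168  , -0.05017708, -0.07664289]), 'opening': 0.9961278282265416}
```

Run:
```python
s=open('h.py').read()
s=s.replace('from cell import state, read_camera, camera_model, job_done, env','''from scipy.spatial.transform import Rotation as Rn
import cell
from cell import state, read_camera, job_done, env
def camera_model(n):
    m=dict(cell.camera_model(n)); m["rotation"]=Rn.from_euler("xyz",m["rotation"]).as_matrix(); return m''')
open('h.py','w').write(s)
```

```text
(no output)
```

View pics/a1.png

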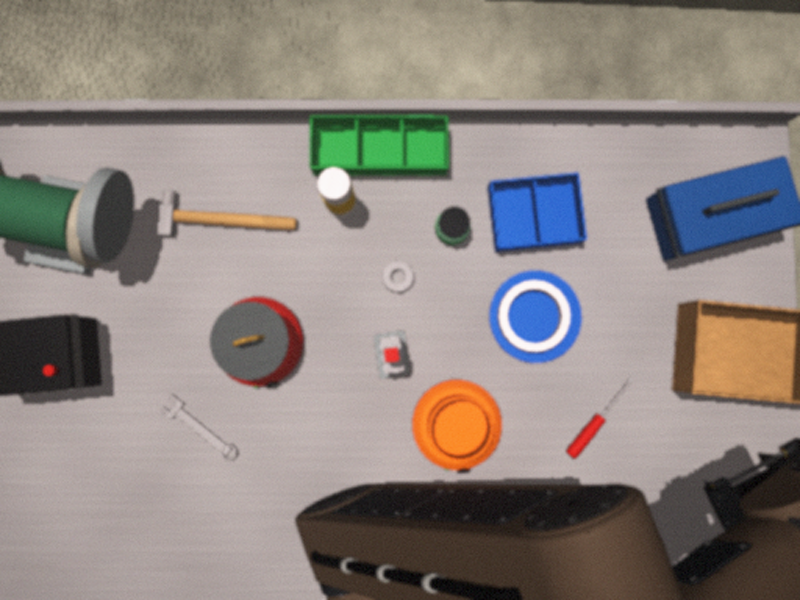

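View pics/a2.png

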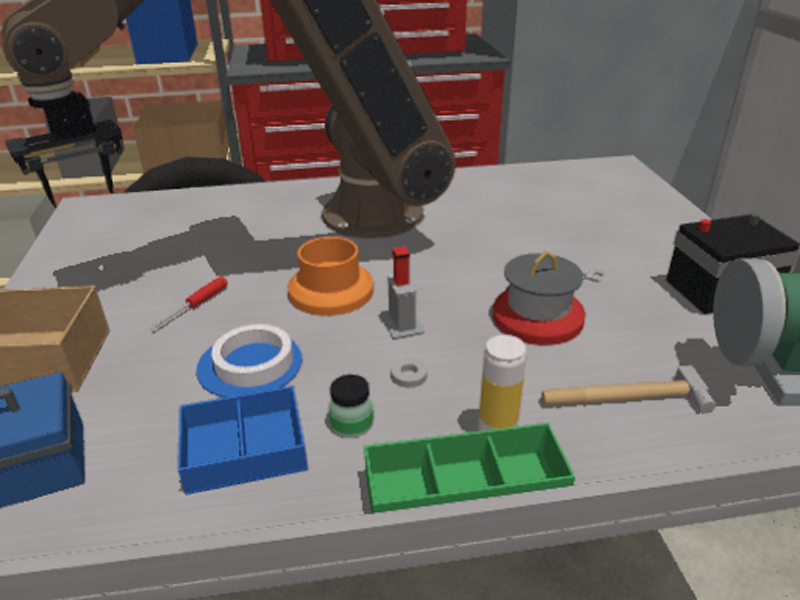

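Top view (800×600 scale): the wanted pot (red foot, dark lid) is at (257,341), loop at (247,341). The lifter's red grip is at (391,355) in the grey holster, and the tray with its ring is at (535,316). Look-alikes: orange pot (457,425), blue bin (536,212), bearing (398,277), red screwdriver handle (586,436), red button (48,370).

Run:
```python
from h import *
a=np.load("top.npy");b=np.load("scene.npy")
def crop(i,cx,cy,w,h,s): 
    x,y=int(cx-w/2),int(cy-h/2); print(x,y); return cv2.resize(i[y:y+h,x:x+w],(w*s,h*s),interpolation=cv2.INTER_CUBIC)
s=.64
A=np.hstack([crop(a,257*s,341*s,66,66,4),crop(a,391*s,355*s,66,66,4),crop(a,535*s,316*s,66,66,4)])
B=np.hstack([crop(b,543*s,295*s,66,66,4),crop(b,402*s,290*s,66,66,4),crop(b,250*s,357*s,66,66,4)])
save("a3",np.vstack([A,B]))
m=camera_model("top");c=camera_model("scene")
# rough
for n,u,v,z in(("foot",257,341,0),("loop",247,341,145),("grip",391,355,157),("tray",535,316,6),("can",335,180,160),("jar",455,220,75)):
    P=atz(u*s,v*s,z,m); print(n,P.round(),(proj(P,c)/s).round())
# segmentation
hsv=cv2.cvtColor(a,cv2.COLOR_RGB2HSV)
def centroid(mask,box):
    x0,y0,x1,y1=box; k=np.zeros_like(mask);k[y0:y1,x0:x1]=mask[y0:y1,x0:x1]; ys,xs=np.nonzero(k); return xs,ys
h,S,V=[hsv[...,i].astype(int) for i in range(3)]
xs,ys=centroid((abs(h-110)<15)&(S>120),(300,165,385,240))
pts=np.stack([xs,ys],1).astype(np.float32)
hull=cv2.convexHull(pts); P=np.array([atz(u,v,6,m)[:2] for u,v in hull[:,0]+0.0],np.float32)
print("tray hull ellipse",cv2.fitEllipse(P))
xs,ys=centroid((S<60)&(V>180),(318,170,368,235))
hull=cv2.convexHull(np.stack([xs,ys],1).astype(np.float32)); P=np.array([atz(u,v,36,m)[:2] for u,v in hull[:,0]],np.float32)
print("ring outer",cv2.fitEllipse(P),len(xs))
xs,ys=centroid(((h<8)|(h>172))&(S>150)&(V>90),(235,210,262,245)); print("grip px",xs.mean(),ys.mean(),len(xs),xs.min(),xs.max(),ys.min(),ys.max())
xs,ys=centroid((h>8)&(h<28)&(S>110),(140,205,180,232)); print("loop px",xs.mean(),ys.mean(),len(xs),xs.min(),xs.max(),ys.min(),ys.max(), np.polyfit(xs,ys,1))
```

```text
131 185
217 194
309 169
314 155
224 152
127 195
foot [494. 253.   0.] [537. 316.]
loop [492. 242. 145.] [539. 249.]
grip [467.  -4. 157.] [398. 248.]
tray [ 540. -280.    6.] [247. 360.]
can [767.  91. 160.] [501. 346.]
jar [ 714. -122.   75.] [345. 385.]
tray hull ellipse ((540.317138671875, -279.8872375488281), (175.11788940429688, 175.628662109375), 6.801070690155029)Traceback (most recent call last):
  File "<stdin>", line 24, in <module>
cv2.error: OpenCV(4.12.0) /io/opencv/modules/imgproc/src/shapedescr.cpp:361: error: (-201:Incorrect size of input array) There should be at least 5 points to fit the ellipse in function 'fitEllipseNoDirect'
```

View pics/a3.png

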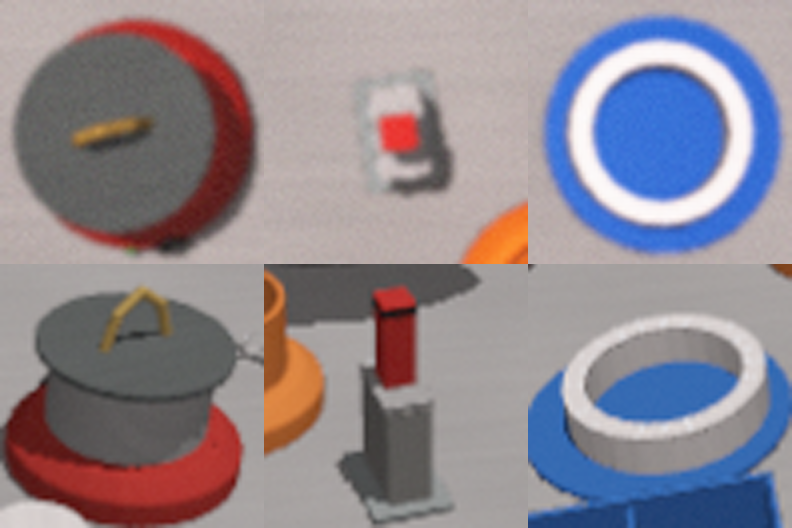

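The crops confirm the choice: dark lid with brass loop on the steel/red pot, red grip in the grey holster, white ring on the blue tray.

```bash
cat > seg.py <<'E'
from h import *
def sel(mask,box):
    x0,y0,x1,y1=box; k=np.zeros_like(mask);k[y0:y1,x0:x1]=mask[y0:y1,x0:x1]; ys,xs=np.nonzero(k); return xs,ys
def hs(a): h=cv2.cvtColor(cv2.GaussianBlur(a,(3,3),0),cv2.COLOR_RGB2HSV).astype(int); return h[...,0],h[...,1],h[...,2]
def circ(xs,ys,z,m):
    hull=cv2.convexHull(np.stack([xs,ys],1).astype(np.float32)); P=np.array([atz(u,v,z,m)[:2] for u,v in hull[:,0]],np.float32)
    e=cv2.fitEllipse(P); return np.round(e[0],1),np.round(e[1],1)
E
python3 - <<'E'
from seg import *
for n,boxes in(("top",dict(tray=(300,165,385,240),ring=(315,172,370,232),grip=(240,212,262,240),loop=(140,205,175,230),lid=(128,185,195,250))),
 ("scene",dict(tray=(120,200,200,255),ring=(130,200,195,250),grip=(245,155,268,186),loop=(335,155,360,178),lid=(315,158,376,205)))):
    a=np.load(n+".npy");m=camera_model(n);h,S,V=hs(a)
    bl=(abs(h-110)<15)&(S>120); red=((h<8)|(h>172))&(S>130); gold=(h>8)&(h<28)&(S>90)
    print(n,"tray",circ(*sel(bl,boxes["tray"]),6,m))
    print("ring",circ(*sel((S<50),boxes["ring"]) if n=="scene" else sel((S<80),boxes["ring"]),36,m))
    print("lid",circ(*sel((S<60)&(V<125),boxes["lid"]),101,m))
    xs,ys=sel(red,boxes["grip"]); print("grip",xs.mean(),ys.mean(),xs.min(),xs.max(),ys.min(),ys.max())
    k=ys<=ys.min()+3; print(xs[k].mean())
    xs,ys=sel(gold,boxes["loop"]); print("loop",xs.mean(),ys.mean(),xs.min(),xs.max(),ys.min(),ys.max(),np.polyfit(xs,ys,1))
    if n=="top":
        r=cv2.minAreaRect(np.stack([xs,ys],1).astype(np.float32));print(r)
        for d in(-14,14):
            t=np.radians(-13);
        p0=atz(140,200,141,m)
        cx,cy=xs.mean(),ys.mean(); sl=np.polyfit(xs,ys,1)[0]
        A=atz(cx,cy,138,m);B=atz(cx+10,cy+10*sl,138,m);print("loop pt",A,"dir deg",np.degrees(np.arctan2(*(B-A)[[1,0]])))
        # holster base corners from crop: pixel (217+x/4,194+y/4), x rel 264
        for (x,y) in((353-264,82),(428-264,66),(371-264,194),(447-264,185)): print("basecorner",atz(217+x/4,194+y/4,4,m).round(1))
        xs,ys=sel(red,boxes["grip"]); print("grip top",atz(xs.mean(),ys.mean(),157,m))
    else:
        for P in((492,242,141),(467,-4,157)): print(proj(P,m))
E
```

```text
top tray (array([ 540.3, -279.9]), array([174.6, 175. ]))Traceback (most recent call last):
  File "<stdin>", line 7, in <module>
  File "seg.py", line 7, in circ
    e=cv2.fitEllipse(P); return np.round(e[0],1),np.round(e[1],1)
cv2.error: OpenCV(4.12.0) /io/opencv/modules/imgproc/src/shapedescr.cpp:361: error: (-201:Incorrect size of input array) There should be at least 5 points to fit the ellipse in function 'fitEllipseNoDirect'
```

```bash
cat >> seg.py <<'E'
def comp(mask,u,v):
    n,l=cv2.connectedComponents(cv2.morphologyEx(mask.astype(np.uint8),cv2.MORPH_OPEN,np.ones((2,2),np.uint8)),connectivity=4); u,v=int(u),int(v)
    w=l[v-3:v+4,u-3:u+4]; k=np.bincount(w[w>0].ravel()).argmax(); ys,xs=np.nonzero(l==k); return xs,ys
E
python3 - <<'E'
from seg import *
s=.64
for n,px in(("top",dict(tray=(495,316),ring=(505,316),grip=(391,355),loop=(247,341),lid=(230,350))),
 ("scene",dict(tray=(205,362),ring=(230,375),grip=(401,275),loop=(534,262),lid=(530,283)))):
    a=np.load(n+".npy");m=camera_model(n);h,S,V=hs(a)
    q={k:(u*s,v*s) for k,(u,v) in px.items()}
    bl=(abs(h-110)<15)&(S>120); red=((h<8)|(h>172))&(S>130); gold=(h>8)&(h<28)&(S>90)
    print(n,"tray",circ(*comp(bl,*q["tray"]),6,m))
    r=comp((S<80)&(V>110),*q["ring"]); print("ring",len(r[0]), circ(*r,36,m))
    r=comp((S<70)&(V<125),*q["lid"]);print("lid",len(r[0]),circ(*r,101,m))
    xs,ys=comp(red,*q["grip"]); print("grip",xs.mean(),ys.mean(),xs.min(),xs.max(),ys.min(),ys.max(),xs[ys<=ys.min()+3].mean())
    if n=="top": print("grip top",atz(xs.mean(),ys.mean(),157,m))
    xs,ys=comp(gold,*q["loop"]); sl=np.polyfit(xs,ys,1)[0];print("loop",xs.mean(),ys.mean(),xs.min(),xs.max(),ys.min(),ys.max(),sl,xs[ys<=ys.min()+1].mean())
    if n=="top":
        cx,cy=xs.mean(),ys.mean(); A=atz(cx,cy,130,m);B=atz(cx+10,cy+10*sl,130,m);print("loop pt",A,"dir deg",np.degrees(np.arctan2(*(B-A)[[1,0]])))
        for (x,y) in((353-264,82),(428-264,66),(371-264,194),(447-264,185)): print("basecorner",atz(217+x/4,194+y/4,4,m).round(1))
    else:
        for P in((492,242,145),(467,-4,157)): print(proj(P,m))
E
```

```text
top tray (array([ 537.3, -282.9]), array([174.6, 174.9]))
ring 853 (array([ 536.7, -274.9]), array([136.3, 137.1]))
lid 1800 (array([491.1, 244.9]), array([134.2, 135.9]))
grip 251.56164383561645 228.0 247 256 224 232 251.21875
grip top [465.07212894  -7.97112558 157.        ]
loop 158.43055555555554 218.29166666666666 150 168 215 222 -0.24924377598921715 163.66666666666666
loop pt [492.12722355 243.82668229 130.        ] dir deg -76.16288217780163
basecorner [504.6  29.4   4. ]
basecorner [516.3 -26.6   4. ]
basecorner [421.3  16.1   4. ]
basecorner [427.7 -40.4   4. ]
scene tray (array([ 660.2, -273.9]), array([227.9, 386.4]))
ring 61567 (array([433.9, 114.7]), array([1127.3, 1587.3]))
lid 1595 (array([539.6, 239.9]), array([144.2, 217.7]))
grip 257.13397129186603 170.31578947368422 253 262 159 182 257.2352941176471
loop 348.3478260869565 168.0144927536232 341 356 162 176 -0.33609511772690925 350.14285714285717
[344.98427874 159.07193724]
[254.73381362 158.63408374]
```

```bash
cat >> h.py <<'E'
def plan(x,y,z,yawdeg,quiet=0):
    s=state(); R=Rn.from_euler("xyz",s["tcp_rot"]); T=Rn.from_euler("xyz",[np.pi,0,np.radians(yawdeg)])
    d=R.inv().apply(np.array([x,y,z])-s["eef_pos"])/10; r=np.degrees((R.inv()*T).as_rotvec())
    print("t",round(s["t"],2),"pos",s["eef_pos"].round(1),"rpy",np.degrees(s["tcp_rot"]).round(2),"F",s["ft_force"].round(1),"M",s["moment"].round(2),"op",round(s["opening"],3),"STEP",d.round(2),r.round(2))
E
python3 -c "
from h import *
plan(468,-5,400,10)"
```

```text
t 0.1 pos [ 274.  -561.7  404.2] rpy [-1.8e+02  5.0e-02 -6.4e+01] F [ 0.8  0.4 -0.3] M [ 0.01 -0.05 -0.08] op 0.996 STEP [-41.53 -41.84   0.47] [-4.0e-02  4.0e-02 -7.4e+01]
```

Emit:
arm_command([
  [-41.5,-41.8,0.5,0,0,-74],
  [-41.5,-41.8,0.5,0,0,-74],
  [-41.5,-41.8,0.5,0,0,-74],
  [-41.5,-41.8,0.5,0,0,-74],
  [-41.5,-41.8,0.5,0,0,-74],
  [-41.5,-41.8,0.5,0,0,-74],
  [-41.5,-41.8,0.5,0,0,-74],
  [-41.5,-41.8,0.5,0,0,-74],
  [-41.5,-41.8,0.5,0,0,-74],
  [-41.5,-41.8,0.5,0,0,-74],
  [-41.5,-41.8,0.5,0,0,-74],
  [-41.5,-41.8,0.5,0,0,-74],
])

```text
t: 1.1
eef_pos: [438.6, -87.6, 400.5]
tcp_rot: [3.141, -0.0, 0.177]
ft_force: [0.1, -0.7, -0.3]
opening: 0.998
```

```bash
python3 -c "
from h import *
plan(468,-5,400,10)"
```

```text
t 1.1 pos [438.6 -87.6 400.5] rpy [179.99  -0.    10.17] F [ 0.1 -0.7 -0.3] M [-0.04 -0.19 -0.05] op 0.998 STEP [ 4.35 -7.61  0.05] [ 0.01 -0.    0.17]
```

Emit:
arm_command([
  [2.2,-3.8,0,0,0,0],
  [3.6,-6.2,0,0,0,0],
  [4.4,-7.6,0,0,0,0],
  [4.4,-7.6,0,0,0,0],
  [4.4,-7.6,0,0,0,0],
])

```text
t: 1.52
eef_pos: [468.6, -6.6, 400.2]
tcp_rot: [3.142, 0.001, 0.177]
ft_force: [-0.8, -0.2, 0.1]
opening: 1.002
```

Run:
```python
from seg import *
plan(468,-5,400,10)
m=camera_model("wrist");a=read_camera("wrist");np.save("w1.npy",a);np.save("w1m.npy",m,allow_pickle=True)
for P in((468,-5,157),(468,-5,85),(494,247,141)): print(proj(P,m))
save("a4",cv2.resize(a,(800,600),interpolation=cv2.INTER_CUBIC))
h,S,V=hs(a); red=((h<8)|(h>172))&(S>130)
n,l,st,c=cv2.connectedComponentsWithStats(red.astype(np.uint8)); print([(x.tolist(),y.round(1).tolist()) for x,y in zip(st,c) if x[4]>60])
```

```text
t 1.52 pos [468.6  -6.6 400.2] rpy [1.800e+02 3.000e-02 1.012e+01] F [-0.8 -0.2  0.1] M [-0.06 -0.12  0.04] op 1.002 STEP [-0.03 -0.17  0.02] [0.   0.03 0.12]
[251.58964363 206.30370983]
[251.90005802 185.18318039]
[ 352.83800302 -136.86439516]
[([0, 0, 512, 384, 192284], [254.5, 194.5]), ([254, 0, 124, 41, 3298], [313.7, 17.1]), ([242, 175, 29, 41, 1026], [255.9, 196.0])]
```

View pics/a4.png

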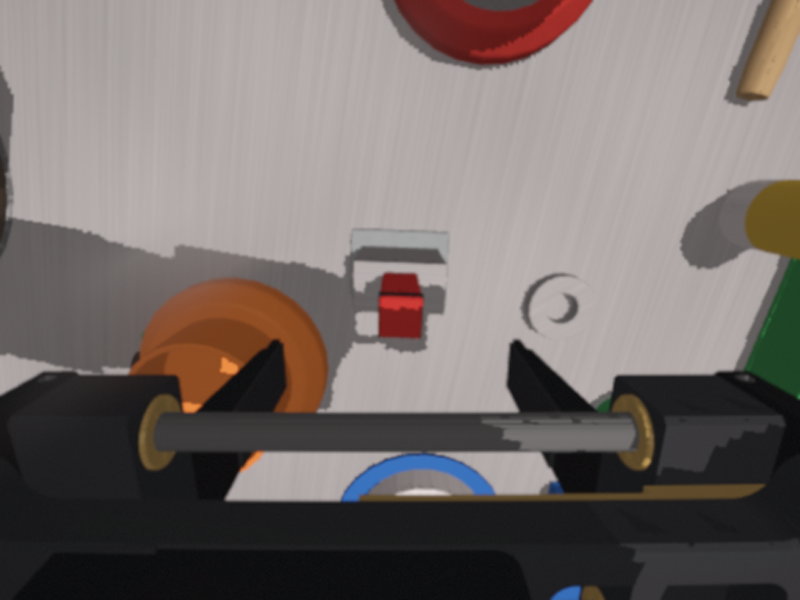

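The picture shows the grip's top face centred near (401,317), the holster square with the image, and the bearing and orange pot clear of the jaws.

Run:
```python
from seg import *
m=np.load("w1m.npy",allow_pickle=True).item();s=.64
for n,u,v,z in(("top",401,317,157),("topL",378.5,337,157),("topR",423,337,157),("baseL",352,230,4),("baseR",448,233,4)):
    print(n,atz(u*s,v*s,z,m).round(1))
P=atz(401*s,317*s,157,m); print(proj(P,camera_model("scene")), proj(P,camera_model("top")))
plan(471,-3,330,10)
```

```text
top [471.7  -1.2 157. ]
topL [461.6 -14.8 157. ]
topR [485.7 -10.5 157. ]
baseL [426.7  20.3   4. ]
baseR [509.   32.4   4. ]
[256.02036805 159.38159623] [249.00868781 225.5111259 ]
t 1.57 pos [468.4  -7.3 400.3] rpy [1.7999e+02 3.0000e-02 1.0040e+01] F [ 0.3 -1.1 -0.5] M [-0.01 -0.14  0.03] op 1.0 STEP [ 0.33 -0.38  7.03] [0.01 0.03 0.04]
```

Emit:
arm_command([
  [0.2,-0.3,3,0,0,0.4],
  [0.3,-0.45,7,0,0,0.4],
  [0.3,-0.45,9.5,0,0,0.4],
  [0.3,-0.45,10.5,0,0,0.4],
  [0.3,-0.45,10.5,0,0,0.4],
])

```text
t: 1.98
eef_pos: [470.3, -3.4, 293.3]
tcp_rot: [-3.14, 0.004, 0.166]
ft_force: [0.5, -0.5, 0.1]
opening: 0.997
```

Emit:
arm_command([
  [0,0,0,0,0,0],
  [0,0,0,0,0,0],
  [0,0,0,0,0,0],
  [0,0,0,0,0,0],
  [0,0,0,0,0,0],
  [0,0,0,0,0,0],
  [0,0,0,0,0,0],
  [0,0,0,0,0,0],
], jaw=1.5)

```text
t: 2.65
eef_pos: [470.8, -2.1, 295.6]
tcp_rot: [3.141, -0.0, 0.168]
ft_force: [0.9, 0.3, -0.2]
opening: 0.498
```

```bash
python3 -c "
from h import *
plan(471,-3,435,10)"
```

```text
t 2.65 pos [470.8  -2.1 295.6] rpy [ 1.7999e+02 -1.0000e-02  9.6100e+00] F [ 0.9  0.3 -0.2] M [-0.02 -0.17  0.  ] op 0.498 STEP [ 1.000e-02  9.000e-02 -1.394e+01] [ 0.01 -0.01 -0.39]
```

Emit:
arm_command([
  [0,0,0,0,0,0],
  [0,0,0,0,0,0],
  [0,0,0,0,0,0],
  [0,0,0,0,0,0],
  [0,0,0,0,0,0],
  [0,0,0,0,0,0],
  [0,0,0,0,0,0],
  [0,0,0,0,0,0],
], jaw=1.5)

```text
t: 3.32
eef_pos: [470.7, -2.1, 295.4]
tcp_rot: [-3.142, 0.0, 0.168]
ft_force: [-1.2, -0.3, 1.1]
opening: 0.249
```

```bash
python3 -c "
from h import *
plan(471,-3,435,10)"
```

```text
t 3.32 pos [470.7  -2.1 295.4] rpy [-1.8e+02  1.0e-02  9.6e+00] F [-1.2 -0.3  1.1] M [-0.07  0.09  0.05] op 0.249 STEP [ 1.000e-02  9.000e-02 -1.396e+01] [-0.    0.01 -0.4 ]
```

Emit:
arm_command([
  [0,0,-0.5,0,0,0],
  [0,0,-1.5,0,0,0],
  [0,0,-3,0,0,0],
  [0,0,-4.5,0,0,0],
  [0,0,-6,0,0,0],
  [0,0,-7.5,0,0,0],
  [0,0,-9,0,0,0],
  [0,0,-11,0,0,0],
  [0,0,-13,0,0,0],
  [0,0,-14,0,0,0],
  [0,0,-14,0,0,0],
  [0,0,-14,0,0,0],
])

```text
t: 4.32
eef_pos: [470.6, -2.1, 435.6]
tcp_rot: [3.141, -0.001, 0.168]
ft_force: [0.6, 0.3, -3.5]
opening: 0.257
```

Run:
```python
from seg import *
plan(471,-3,435,10)
mw=camera_model("wrist");a=read_camera("wrist");np.save("w2.npy",a);b=read_camera("scene")
s=state();R=Rn.from_euler("xyz",s["tcp_rot"]).as_matrix();G=s["eef_pos"]+171.3*R[:,2]
u,v=proj(G-[0,0,60],camera_model("scene")).astype(int);print(u,v)
c=cv2.resize(b[v-50:v+50,u-40:u+40],None,fx=5,fy=5,interpolation=cv2.INTER_CUBIC)
w=cv2.resize(a[:, 100:412],(400,500),interpolation=cv2.INTER_CUBIC)
save("a5",np.hstack([w,c]))
```

```text
t 4.32 pos [470.6  -2.1 435.6] rpy [ 1.7998e+02 -4.0000e-02  9.6000e+00] F [ 0.6  0.3 -3.5] M [ 0.04 -0.1  -0.03] op 0.257 STEP [0.03 0.1  0.06] [ 0.02 -0.04 -0.4 ]
255 143
```

View pics/a5.png

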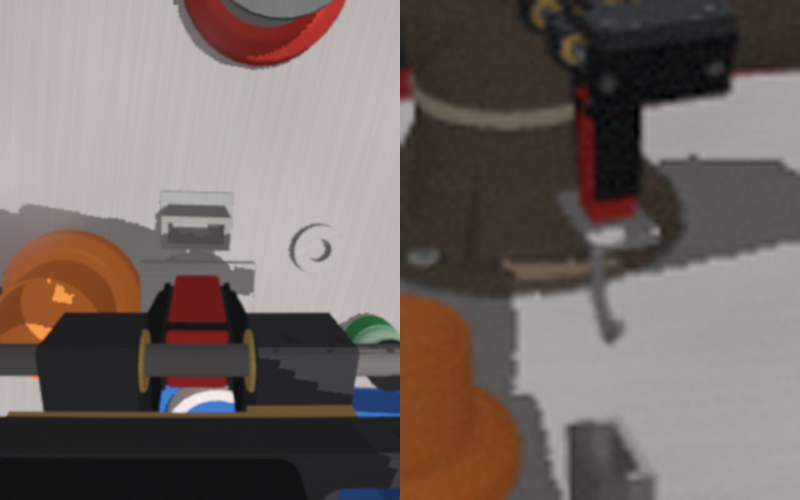

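Run:
```python
from seg import *
s=state();m=camera_model("scene");G=s["eef_pos"]-[0,0,171.3]
for sg in(1,-1):
    e=sg*np.array([np.cos(.168),np.sin(.168),0])
    for n,x,z in(("stemtop",-18,-45),("stembot",-20,-90),("bottom",0,-107),("tip",19,-89)):
        u=proj(G+e*x+[0,0,z],m); print(sg,n,((u-[255-40,143-50])*5+[400,0]).round())
```

```text
1 stemtop [591. 214.]
1 stembot [591. 288.]
1 bottom [603. 332.]
1 tip [614. 319.]
-1 stemtop [613. 243.]
-1 stembot [615. 321.]
-1 bottom [603. 332.]
-1 tip [592. 287.]
```

Left half: the lifter is held square in the jaws, out of the empty holster. Right half: the stem is on the left and the hook tip on the right at about (618,322), so it opens to +x as expected.

```bash
python3 -c "
from h import *
plan(435,232,440,13.8)"
```

```text
t 4.42 pos [470.6  -2.1 434.7] rpy [-1.7998e+02  7.0000e-02  9.6000e+00] F [-0.6  0.3 -2.3] M [-0.01 -0.13  0.02] op 0.252 STEP [  0.39 -23.68  -0.52] [-0.02  0.07 -4.2 ]
```

Emit:
arm_command([
  [0,-1,-0.4,0,0,-0.5],
  [0.1,-3.5,-0.4,0,0,-1],
  [0.2,-7,-0.4,0,0,-2],
  [0.3,-10.5,-0.4,0,0,-3],
  [0.4,-14,-0.4,0,0,-4.2],
  [0.4,-17.5,-0.4,0,0,-4.2],
  [0.4,-20.5,-0.4,0,0,-4.2],
  [0.4,-22.7,-0.4,0,0,-4.2],
  [0.4,-23.7,-0.4,0,0,-4.2],
  [0.4,-23.7,-0.4,0,0,-4.2],
  [0.4,-23.7,-0.4,0,0,-4.2],
])

```text
t: 5.33
eef_pos: [435.0, 232.4, 439.1]
tcp_rot: [3.141, 0.001, 0.242]
ft_force: [0.9, -0.3, -1.7]
opening: 0.255
```

Run:
```python
from seg import *
plan(435,232,440,13.8)
m=camera_model("wrist");a=read_camera("wrist");np.save("w3.npy",a);np.save("w3m.npy",m,allow_pickle=True)
save("a6",cv2.resize(a,(800,600),interpolation=cv2.INTER_CUBIC))
P=proj((495,246.6,141),m);print(P/.64)
h,S,V=hs(a);gold=(h>8)&(h<28)&(S>100)
n,l,st,c=cv2.connectedComponentsWithStats(gold.astype(np.uint8)); print([(x.tolist(),y.round(1).tolist()) for x,y in zip(st,c) if 40<x[4]<9999])
```

```text
t 5.33 pos [435.  232.4 439.1] rpy [1.7997e+02 5.0000e-02 1.3890e+01] F [ 0.9 -0.3 -1.7] M [ 0.   -0.1   0.02] op 0.255 STEP [-0.01  0.04 -0.09] [0.03 0.05 0.09]
[486.26066534 298.799868  ]
[([413, 94, 81, 144, 1212], [453.6, 161.4]), ([305, 155, 13, 48, 324], [312.1, 180.0]), ([207, 253, 11, 49, 303], [211.3, 276.8]), ([289, 253, 11, 49, 306], [295.2, 276.3]), ([411, 288, 35, 32, 867], [428.4, 301.9]), ([107, 305, 270, 16, 1731], [254.9, 316.4])]
```

View pics/a6.png

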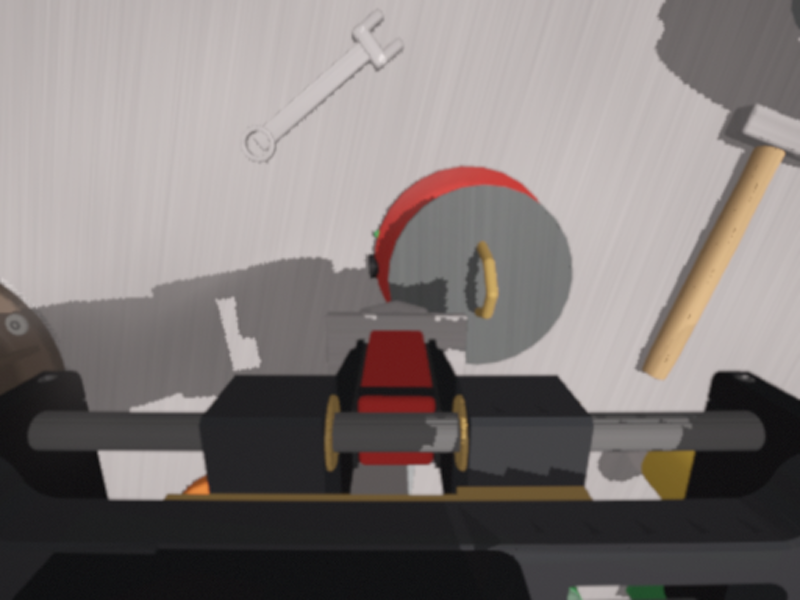

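The loop runs from foot (482,246) to foot (486,314), peak about (492,280). The hook itself is hidden below the collar.

Run:
```python
from seg import *
m=np.load("w3m.npy",allow_pickle=True).item();a=np.load("w3.npy");s=.64
h,S,V=hs(a)
f1=atz(482*s,247*s,103,m);f2=atz(486*s,314*s,103,m);print("feet",f1.round(1),f2.round(1),np.linalg.norm(f1-f2),np.degrees(np.arctan2(*(f1-f2)[[1,0]])))
print("peak",atz(492*s,281*s,142,m).round(1))
# lid rim edge points fit circle at z=101
g=(S<40)&(V>95)&(V<135)
xs,ys=comp(g,530*s,230*s); print(len(xs),xs.min()/s,xs.max()/s,ys.min()/s,ys.max()/s)
hull=cv2.convexHull(np.stack([xs,ys],1).astype(np.float32))[:,0]
P=np.array([atz(u,v,101,m)[:2] for u,v in hull])
from scipy.optimize import least_squares
for _ in range(3):
    r=least_squares(lambda p:np.hypot(*(P-p[:2]).T)-p[2],[495,247,70],loss="soft_l1",f_scale=1.).x
    P=P[abs(np.hypot(*(P-r[:2]).T)-r[2])<3]
print("lid",r.round(1),len(P))
```

```text
feet [490.9 275.3 103. ] [509.  226.6 103. ] 51.993760496007454 110.3993847122515
peak [494.8 259.4 142. ]
21387 31.25 570.3125 189.0625 410.9375
lid [358.  201.  195.5] 3
```

```bash
cat > fit.py <<'E'
from seg import *
from scipy.optimize import least_squares
def rimfit(img,m,c,z,r0,rng=8):
    g=cv2.GaussianBlur(img,(0,0),0.8).astype(float); c=np.array(c,float)
    for it in range(4):
        P=[]
        for t in np.radians(np.arange(0,360,4)):
            e=np.array([np.cos(t),np.sin(t)]); rr=np.arange(r0-rng,r0+rng,.5)
            uv=np.array([proj([*(c+e*r),z],m) for r in rr],np.float32)
            if uv.min()<1 or (uv[:,0]>510).any() or (uv[:,1]>382).any(): continue
            v=np.array([cv2.remap(g[...,k].astype(np.float32),uv[None,:,0],uv[None,:,1],1)[0] for k in range(3)])
            d=np.abs(v[:,4:]-v[:,:-4]).sum(0); k=d.argmax()
            if d[k]>25: P.append(c+e*(rr[k+2]))
        P=np.array(P); q=least_squares(lambda p:np.hypot(*(P-p[:2]).T)-p[2],[*c,r0],loss="soft_l1",f_scale=1.); c=q.x[:2]
    res=np.abs(q.fun); return q.x.round(1),len(P),np.median(res).round(2)
E
python3 - <<'E'
from fit import *
m=np.load("w3m.npy",allow_pickle=True).item();a=np.load("w3.npy")
T=np.load("top.npy");mt=camera_model("top");Sc=np.load("scene.npy");ms=camera_model("scene")
for n,i,mm in(("w",a,m),("top",T,mt),("scene",Sc,ms)): print(n,"lid",rimfit(i,mm,(495,247),101,70))
print("ring top",rimfit(T,mt,(540,-272),36,66),rimfit(T,mt,(540,-272),36,52)); print("ring scene",rimfit(Sc,ms,(540,-272),36,66),rimfit(Sc,ms,(540,-272),36,52))
print("tray top",rimfit(T,mt,(540,-280),6,90),"scene",rimfit(Sc,ms,(540,-280),6,90))
# loop
sets=[]
for n,i,mm,u in(("w",a,m,(312,180)),("top",T,mt,(158.5,217.5)),("scene",Sc,ms,(347.5,167))):
    h,S,V=hs(i);g=((h>8)&(h<28)&(S>85)).astype(np.uint8);N,l,st,c=cv2.connectedComponentsWithStats(g)
    k=min(range(1,N),key=lambda k:np.hypot(*(c[k]-u))+(1e3 if st[k][4]<15 else 0)); ys,xs=np.nonzero(l==k);print(n,len(xs),st[k]);sets.append((np.stack([xs,ys],1).astype(float),mm))
from scipy.spatial import cKDTree
def pts(p):
    cx,cy,ps,w,z1=p; e=np.array([-np.sin(ps),np.cos(ps)])
    K=[(-26,103),(-w,z1),(0,141),(w,z1),(26,103)]; out=[]
    for (a0,b0),(a1,b1) in zip(K[:-1],K[1:]):
        for f in np.linspace(0,1,12): s_=a0+f*(a1-a0); out.append([cx+e[0]*s_,cy+e[1]*s_,b0+f*(b1-b0)])
    return np.array(out)
def cost(p,which=(0,1,2)):
    Q=pts(p);c=0
    for k in which:
        X,mm=sets[k]; U=np.array([proj(q,mm) for q in Q]); W=X
        sc=[.85,2.7,2.6][k]; d1=cKDTree(U).query(W)[0]*sc; d2=cKDTree(W).query(U)[0]*sc
        c+=np.mean(np.minimum(d1,12)**2)+np.mean(np.minimum(d2,12)**2)
    return c
from scipy.optimize import minimize
for which in((0,),(1,),(0,2),(0,1,2)):
    r=minimize(cost,[495,247,.26,14,133],args=(which,),method="Nelder-Mead",options=dict(initial_simplex=np.array([[495,247,.26,14,133],[501,247,.26,14,133],[495,253,.26,14,133],[495,247,.36,14,133],[495,247,.26,19,133],[495,247,.26,14,126]])))
    print(which,r.x[:2].round(1),np.degrees(r.x[2]).round(1),r.x[3:].round(1),round(r.fun,2))
E
```

```text
w lid (array([496.7, 251.8,  69.4]), 86, np.float64(0.37))
top lid (array([494.6, 248.1,  69.8]), 90, np.float64(0.72))
scene lid (array([502.8, 250.3,  70.8]), 65, np.float64(1.27))
ring top (array([ 540.6, -272.8,   67.6]), 90, np.float64(0.38)) (array([ 540.7, -272.6,   50.5]), 90, np.float64(0.48))
ring scene (array([ 544.5, -268.9,   66.1]), 84, np.float64(0.52)) (array([ 544. , -269.1,   51.3]), 90, np.float64(0.68))
tray top (array([ 540.2, -279.8,   89.1]), 90, np.float64(0.45)) scene (array([ 546.7, -276.3,   89.5]), 80, np.float64(1.57))
w 369 [304 155  15  49 369]
top 74 [149 214  19   8  74]
scene 77 [339 161  18  16  77]
(0,) [496.2 252.3] 16.0 [ 16.9 138. ] 3.2
(1,) [493.4 250.4] 15.2 [ 18.4 134.6] 10.92
(0, 2) [497.5 252.3] 17.0 [ 18.2 126. ] 8.42
(0, 1, 2) [495.  252.7] 15.5 [ 14.3 129.5] 26.84
```

```bash
python3 -c "
from h import *
plan(443.6,236.8,391,16)"
```

```text
t 5.38 pos [435.2 231.8 439.2] rpy [1.7998e+02 5.0000e-02 1.3820e+01] F [ 0.   0.2 -1.9] M [-0.   -0.13 -0.03] op 0.249 STEP [ 0.94 -0.28  4.82] [ 0.02  0.05 -2.18]
```

Emit:
arm_command([
  [0.5,-0.2,0.5,0,0,-1],
  [0.9,-0.3,1.7,0,0,-2.2],
  [0.9,-0.3,3,0,0,-2.2],
  [0.9,-0.3,4,0,0,-2.2],
  [0.9,-0.3,4.6,0,0,-2.2],
  [0.9,-0.3,4.8,0,0,-2.2],
  [0.9,-0.3,4.8,0,0,-2.2],
  [0.9,-0.3,4.8,0,0,-2.2],
])

```text
t: 6.05
eef_pos: [443.4, 237.2, 391.8]
tcp_rot: [3.142, -0.0, 0.279]
ft_force: [-0.2, -0.6, -2.8]
opening: 0.249
```

Run:
```python
from fit import *
plan(496.5,252,391,16)
m=camera_model("wrist");a=read_camera("wrist");np.save("w4.npy",a)
print(rimfit(a,m,(496.7,252),101,70))
c=read_camera("scene");u,v=proj((470,245,125),camera_model("scene")).astype(int);print(u,v)
save("a7",np.hstack([cv2.resize(a[60:310,180:400],(440,500),interpolation=cv2.INTER_CUBIC),cv2.resize(c[v-70:v+55,u-40:u+50],(360,500),interpolation=cv2.INTER_CUBIC)]))
```

```text
t 6.05 pos [443.4 237.2 391.8] rpy [ 1.800e+02 -2.000e-02  1.599e+01] F [-0.2 -0.6 -2.8] M [-0.02 -0.16  0.03] op 0.249 STEP [5.51 0.04 0.08] [ 0.   -0.02 -0.01]
(array([496.4, 250.8,  69.9]), 70, np.float64(0.32))
342 161
```

View pics/a7.png

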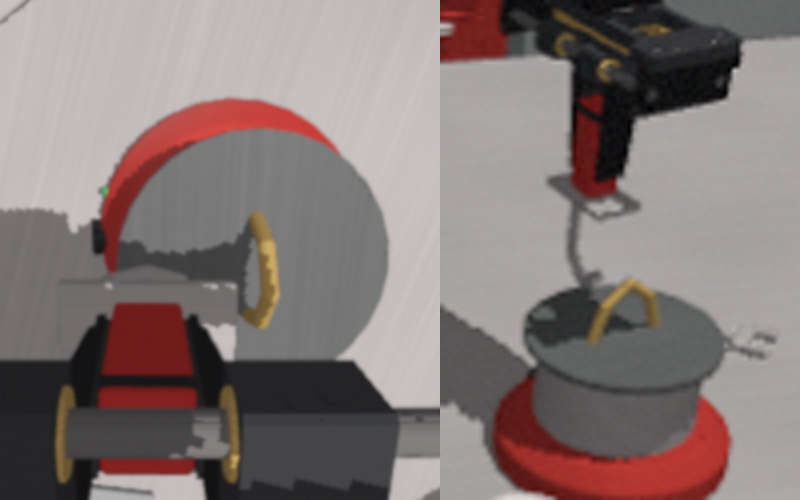

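Left: the loop is level with the hook's line of travel. Right: the hook stands just above the lid, behind the loop, facing it. Going in.

Emit:
arm_command([
  [0.3,0.05,0.05,0,0,0],
  [0.8,0.1,0.1,0,0,0],
  [1.4,0.1,0.1,0,0,0],
  [2,0.1,0.1,0,0,0],
  [2.6,0.1,0.1,0,0,0],
  [3.2,0.1,0.1,0,0,0],
  [3.6,0.1,0.1,0,0,0],
  [3.6,0.1,0.1,0,0,0],
])

```text
t: 6.82
eef_pos: [478.9, 246.4, 390.3]
tcp_rot: [3.141, -0.0, 0.279]
ft_force: [-0.2, -0.3, -2.5]
opening: 0.252
```

Emit:
arm_command([
  [0.3,0,0,0,0,0],
  [0.7,0,0,0,0,0],
  [1.2,0,0,0,0,0],
  [1.6,0,0,0,0,0],
  [1.85,0,0,0,0,0],
  [1.85,0,0,0,0,0],
  [1.85,0,0,0,0,0],
])

```text
t: 7.4
eef_pos: [496.0, 251.3, 390.3]
tcp_rot: [3.141, 0.0, 0.279]
ft_force: [0.0, -0.1, -1.9]
opening: 0.253
```

```bash
python3 -c "
from fit import *
plan(496.4,251.2,412,16)
print(rimfit(read_camera('wrist'),camera_model('wrist'),(496.4,251),101,70))"
```

```text
t 7.4 pos [496.  251.3 390.3] rpy [1.7999e+02 1.0000e-02 1.6000e+01] F [ 0.  -0.1 -1.9] M [ 0.01 -0.11  0.  ] op 0.253 STEP [ 0.04  0.02 -2.17] [ 0.01  0.01 -0.  ]
(array([496.5, 252.5,  69.3]), 83, np.float64(0.82))
```

Emit:
arm_command([
  [0,0,-0.4,0,0,0],
  [0,0,-1,0,0,0],
  [0,0,-1.5,0,0,0],
  [0,0,-1.8,0,0,0],
  [0,0,-2,0,0,0],
  [0,0,-2.1,0,0,0],
  [0,0,-2.2,0,0,0],
  [0,0,-2.3,0,0,0],
  [0,0,-2.4,0,0,0],
  [0,0,-2.5,0,0,0],
  [0,0,-2.5,0,0,0],
])

```text
t: 8.37
eef_pos: [495.9, 251.3, 415.5]
tcp_rot: [3.142, -0.0, 0.279]
ft_force: [0.2, 0.1, -8.1]
opening: 0.254
```

```bash
python3 -c "
from fit import *
plan(496.4,251.2,460,16)
print(rimfit(read_camera('wrist'),camera_model('wrist'),(496.4,251),104,70))"
```

```text
t 8.37 pos [495.9 251.3 415.5] rpy [179.99  -0.    16.  ] F [ 0.2  0.1 -8.1] M [ 0.05 -0.08 -0.03] op 0.254 STEP [ 0.04  0.02 -4.45] [ 0.01 -0.   -0.  ]
(array([497.5, 251.1,  71. ]), 78, np.float64(0.57))
```

Emit:
arm_command([
  [0,0,-0.2,0,0,0],
  [0,0,-0.5,0,0,0],
  [0,0,-0.9,0,0,0],
  [0,0,-1.4,0,0,0],
  [0,0,-1.9,0,0,0],
  [0,0,-2.4,0,0,0],
  [0,0,-2.9,0,0,0],
  [0,0,-3.4,0,0,0],
  [0,0,-3.8,0,0,0],
  [0,0,-4.1,0,0,0],
  [0,0,-4.3,0,0,0],
  [0,0,-4.4,0,0,0],
])

```text
t: 9.42
eef_pos: [495.9, 251.3, 459.7]
tcp_rot: [3.141, -0.0, 0.279]
ft_force: [-0.1, 0.4, -8.4]
opening: 0.256
```

Run:
```python
from fit import *
plan(543.3,-269.2,460,0)
a=read_camera('wrist');s=state();z=101+s["eef_pos"][2]-411.3;print(z,rimfit(a,camera_model('wrist'),(496.4,251),z,70))
c=read_camera("scene");u,v=proj((496,251,150),camera_model("scene")).astype(int)
save("a8",np.hstack([cv2.resize(a[60:310,180:400],(440,500),interpolation=cv2.INTER_CUBIC),cv2.resize(c[v-70:v+55,u-45:u+45],(360,500),interpolation=cv2.INTER_CUBIC)]))
```

```text
t 9.42 pos [495.9 251.3 459.7] rpy [ 1.7999e+02 -1.0000e-02  1.6000e+01] F [-0.1  0.4 -8.4] M [-0.02 -0.09  0.05] op 0.256 STEP [-9.790e+00  5.134e+01 -2.000e-02] [ 0.0e+00 -1.0e-02  1.6e+01]
149.40703225267674 (array([497.6, 251.5,  70.6]), 80, np.float64(0.57))
```

View pics/a8.png

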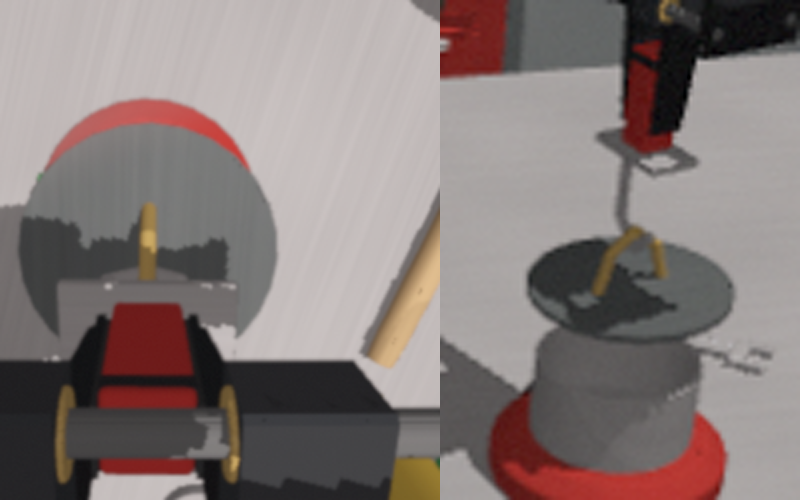

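Lid hangs level from the hook over the pot (right half), with the loop in the V. I'll carry it just past the tray so the wrist camera can see the ring, then come back.

Emit:
arm_command([
  [-0.05,0.24,0,0,0,0],
  [-0.15,0.73,0,0,0,0],
  [-0.31,1.47,0,0,0,0],
  [-0.51,2.45,0,0,0,0],
  [-0.77,3.67,0,0,0,0],
  [-1.08,5.14,0,0,0,0],
  [-1.44,6.85,0,0,0,0],
  [-1.85,8.81,0,0,0,0],
  [-2.26,10.76,0,0,0,0],
  [-2.67,12.72,0,0,0,0],
  [-3.09,14.68,0,0,0,0],
  [-3.5,16.64,0,0,0,0],
])

```text
t: 10.52
eef_pos: [507.8, 79.7, 459.6]
tcp_rot: [3.141, -0.0, 0.279]
ft_force: [0.4, 0.1, -7.9]
opening: 0.248
```

Emit:
arm_command([
  [-0.41,1.96,0,0,0,0],
  [-0.82,3.91,0,0,0,0],
  [-1.23,5.87,0,0,0,0],
  [-1.65,7.83,0,0,0,0],
  [-2.06,9.79,0,0,0,0],
  [-2.47,11.74,0,0,0,0],
  [-2.88,13.7,0,0,0,0],
  [-3.29,15.66,0,0,0,0],
  [-3.7,17.61,0,0,0,0],
  [-4.11,19.57,0,0,0,0],
  [-4.53,21.53,0,0,0,0],
  [-4.94,23.49,0,0,0,0],
])

```text
t: 11.52
eef_pos: [524.7, -159.7, 459.6]
tcp_rot: [3.141, 0.0, 0.279]
ft_force: [0.4, 0.4, -8.8]
opening: 0.253
```

Emit:
arm_command([
  [-0.41,1.96,0,0,0,0],
  [-0.82,3.91,0,0,0,0],
  [-1.23,5.87,0,0,0,0],
  [-1.65,7.83,0,0,0,0],
  [-2.06,9.79,0,0,0,0],
  [-2.47,11.74,0,0,0,0],
  [-2.88,13.7,0,0,0,0],
  [-3.29,15.66,0,0,0,0],
  [-3.65,17.37,0,0,0,0],
  [-3.96,18.84,0,0,0,0],
  [-4.22,20.06,0,0,0,0],
  [-4.42,21.04,0,0,0,0],
])

```text
t: 12.52
eef_pos: [540.4, -373.7, 459.3]
tcp_rot: [-3.141, 0.0, 0.278]
ft_force: [-0.2, 0.5, -9.3]
opening: 0.254
```

Emit:
arm_command([
  [-0.19,0.88,0,0,0,0],
  [-0.34,1.61,0,0,0,0],
  [-0.44,2.1,0,0,0,0],
  [-0.5,2.4,0,0,0,0],
  [-0.55,2.59,0,0,0,0],
  [-0.57,2.69,0,0,0,0],
  [-0.57,2.69,0,0,0,0],
  [-0.57,2.69,0,0,0,0],
  [-0.57,2.69,0,0,0,0],
  [-0.57,2.69,0,0,0,0],
])

```text
t: 13.35
eef_pos: [542.9, -399.3, 459.6]
tcp_rot: [3.141, -0.0, 0.279]
ft_force: [-0.2, 0.3, -8.5]
opening: 0.251
```

Run:
```python
from fit import *
plan(543.3,-269.2,460,16)
m=camera_model('wrist');a=read_camera('wrist');np.save("w5.npy",a);s=state();z=101+s["eef_pos"][2]-411.3
print("lid",rimfit(a,m,s["eef_pos"][:2]+[1.7,.2],z,70))
for r in(66,52):print("ring",rimfit(a,m,(543,-269),36,r))
for r in(52,):print("ring low",rimfit(a,m,(543,-269),6,r,5))
print("tray",rimfit(a,m,(543,-276),6,90))
save("a9",cv2.resize(a,(640,480)))
```

```text
t 13.35 pos [ 542.9 -399.3  459.6] rpy [179.99  -0.    16.01] F [-0.2  0.3 -8.5] M [-0.   -0.15  0.03] op 0.251 STEP [  3.63 -12.49  -0.04] [ 0.01 -0.    0.01]
lid (array([ 544.8, -399.3,   70.4]), 81, np.float64(0.43))
ring (array([ 543.1, -270.1,   66.7]), 90, np.float64(0.27))
ring (array([ 542.7, -270.4,   51.4]), 90, np.float64(0.16))
ring low (array([ 544.2, -266.4,   55.1]), 90, np.float64(0.18))
tray (array([ 542.6, -282.1,   87.5]), 70, np.float64(1.62))
```

View pics/a9.png

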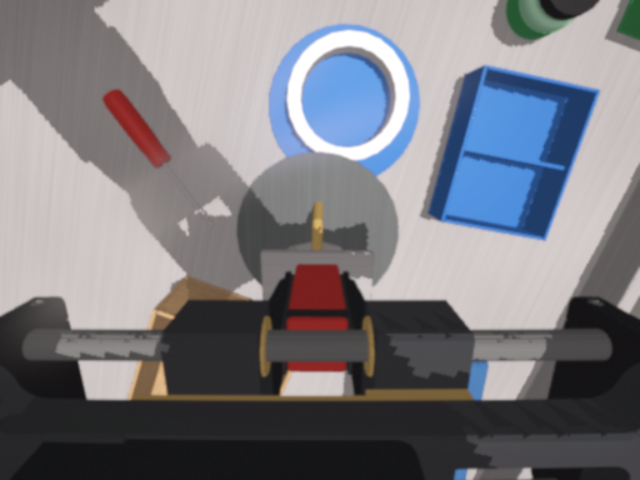

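Ring (ellipse centred near (348,97)) and hanging lid both measured in the same wrist view. The lid needs to move by ring minus lid, so TCP target is about (541.2, -270).

Emit:
arm_command([
  [0.07,-0.24,0,0,0,0],
  [0.2,-0.72,0,0,0,0],
  [0.39,-1.45,0,0,0,0],
  [0.66,-2.41,0,0,0,0],
  [0.99,-3.62,0,0,0,0],
  [1.37,-5.02,0,0,0,0],
  [1.76,-6.47,0,0,0,0],
  [2.16,-7.91,0,0,0,0],
  [2.52,-9.27,0,0,0,0],
  [2.84,-10.42,0,0,0,0],
  [3.08,-11.29,0,0,0,0],
  [3.23,-11.87,0,0,0,0],
])

```text
t: 14.4
eef_pos: [541.2, -275.1, 459.7]
tcp_rot: [3.141, -0.0, 0.28]
ft_force: [0.3, -0.0, -8.7]
opening: 0.25
```

Emit:
arm_command([
  [0.1,-0.36,0,0,0,0],
  [0.16,-0.58,0,0,0,0],
  [0.17,-0.61,0,0,0,0],
  [0.17,-0.61,0.3,0,0,0],
  [0.17,-0.61,0.9,0,0,0],
  [0.17,-0.61,1.7,0,0,0],
  [0.17,-0.61,2.7,0,0,0],
  [0.17,-0.61,3.7,0,0,0],
  [0.17,-0.61,4.7,0,0,0],
  [0.17,-0.61,5.5,0,0,0],
  [0.17,-0.61,6.1,0,0,0],
  [0.17,-0.61,6.5,0,0,0],
])

```text
t: 15.4
eef_pos: [541.1, -270.2, 393.4]
tcp_rot: [-3.141, 0.001, 0.279]
ft_force: [-0.1, 0.0, -7.6]
opening: 0.25
```

Emit:
arm_command([
  [0,0,0.3,0,0,0],
  [0,0,0.5,0,0,0],
  [0,0,0.6,0,0,0],
  [0,0,0.6,0,0,0],
  [0,0,0.6,0,0,0],
  [0,0,0.6,0,0,0],
  [0,0,0.6,0,0,0],
])

```text
t: 15.98
eef_pos: [541.1, -270.2, 388.8]
tcp_rot: [3.141, -0.0, 0.279]
ft_force: [-0.9, 0.0, -8.2]
opening: 0.25
```

Run:
```python
from fit import *
plan(541.2,-270,365,16)
m=camera_model('wrist');a=read_camera('wrist');np.save("w6.npy",a);s=state();z=101+s["eef_pos"][2]-411.3
print("lid",rimfit(a,m,s["eef_pos"][:2]+[1.9,0],z,70))
print("tray",rimfit(a,m,(542.6,-277.3),6,90,5))
c=read_camera("scene");mc=camera_model("scene");print("scene lid",rimfit(c,mc,(542,-269),z,70,6))
```

```text
t 15.98 pos [ 541.1 -270.2  388.8] rpy [ 1.7997e+02 -2.0000e-02  1.6000e+01] F [-0.9  0.  -8.2] M [ 0.01 -0.09 -0.03] op 0.25 STEP [ 0.01 -0.02  2.38] [ 0.03 -0.02  0.  ]
lid (array([ 542.9, -270.3,   71. ]), 81, np.float64(0.6))
tray (array([ 544.4, -279.5,   90.4]), 69, np.float64(0.79))
scene lid (array([ 543.3, -267.4,   70.5]), 42, np.float64(1.25))
```

Emit:
arm_command([
  [0,0,0.3,0,0,0],
  [0,0,0.8,0,0,0],
  [0,0,1.3,0,0,0],
  [0,0,1.7,0,0,0],
  [0,0,2,0,0,0],
  [0,0,2.2,0,0,0],
  [0,0,2.3,0,0,0],
  [0,0,2.3,0,0,0],
])

```text
t: 16.75
eef_pos: [541.1, -270.2, 365.2]
tcp_rot: [-3.141, 0.0, 0.279]
ft_force: [0.4, -0.6, -8.8]
opening: 0.258
```

Emit:
arm_command([
  [0,0,0.1,0,0,0],
  [0,0,0.2,0,0,0],
  [0,0,0.3,0,0,0],
  [0,0,0.4,0,0,0],
  [0,0,0.5,0,0,0],
  [0,0,0.5,0,0,0],
  [0,0,0.5,0,0,0],
])

```text
t: 17.33
eef_pos: [541.1, -270.2, 360.5]
tcp_rot: [3.142, 0.0, 0.279]
ft_force: [-1.1, 0.7, -8.3]
opening: 0.252
```

Run:
```python
from h import *
plan(541.2,-270,352,16)
```

```text
t 17.33 pos [ 541.1 -270.2  360.5] rpy [1.8e+02 1.0e-02 1.6e+01] F [-1.1  0.7 -8.3] M [ 0.02 -0.15  0.02] op 0.252 STEP [ 0.01 -0.02  0.85] [0.   0.01 0.  ]
```

Emit:
arm_command([
  [0,0,0.1,0,0,0],
  [0,0,0.2,0,0,0],
  [0,0,0.3,0,0,0],
  [0,0,0.4,0,0,0],
  [0,0,0.4,0,0,0],
  [0,0,0.4,0,0,0],
])

```text
t: 17.83
eef_pos: [541.1, -270.2, 356.4]
tcp_rot: [-3.142, 0.0, 0.279]
ft_force: [-0.4, 1.2, -8.9]
opening: 0.252
```

Emit:
arm_command([
  [0,0,0.1,0,0,0],
  [0,0,0.2,0,0,0],
  [0,0,0.2,0,0,0],
  [0,0,0.2,0,0,0],
])

```text
t: 18.17
eef_pos: [541.1, -270.2, 354.4]
tcp_rot: [-3.142, 0.0, 0.279]
ft_force: [0.6, -0.0, -7.8]
opening: 0.254
```

Emit:
arm_command([
  [0,0,0.1,0,0,0],
  [0,0,0.15,0,0,0],
  [0,0,0.15,0,0,0],
  [0,0,0.15,0,0,0],
])

```text
t: 18.5
eef_pos: [541.1, -270.2, 352.9]
tcp_rot: [-3.142, 0.0, 0.279]
ft_force: [-0.6, 0.4, -8.7]
opening: 0.25
```

Full weight is still on the hook well below rim height (362), so the plug is in the bore. Easing down to the seat.

Emit:
arm_command([
  [0,0,0.05,0,0,0],
  [0,0,0.1,0,0,0],
  [0,0,0.1,0,0,0],
  [0,0,0.1,0,0,0],
])

```text
t: 18.83
eef_pos: [541.1, -270.2, 352.0]
tcp_rot: [-3.142, 0.0, 0.279]
ft_force: [-0.9, 0.7, -8.5]
opening: 0.256
```

Emit:
arm_command([
  [0,0,0.05,0,0,0],
  [0,0,0.1,0,0,0],
  [0,0,0.1,0,0,0],
  [0,0,0.1,0,0,0],
])

```text
t: 19.17
eef_pos: [541.1, -270.2, 351.0]
tcp_rot: [3.142, 0.0, 0.279]
ft_force: [-0.9, 0.4, -8.4]
opening: 0.252
```

Emit:
arm_command([
  [0,0,0.05,0,0,0],
  [0,0,0.1,0,0,0],
  [0,0,0.1,0,0,0],
  [0,0,0.1,0,0,0],
])

```text
t: 19.5
eef_pos: [541.1, -270.2, 350.0]
tcp_rot: [3.142, 0.0, 0.279]
ft_force: [0.4, -0.7, -8.0]
opening: 0.252
```

Emit:
arm_command([
  [0,0,0.05,0,0,0],
  [0,0,0.1,0,0,0],
  [0,0,0.1,0,0,0],
  [0,0,0.1,0,0,0],
])

```text
t: 19.83
eef_pos: [541.1, -270.2, 349.0]
tcp_rot: [3.142, 0.0, 0.279]
ft_force: [-0.0, 0.4, -7.8]
opening: 0.25
```

Emit:
arm_command([
  [0,0,0.05,0,0,0],
  [0,0,0.1,0,0,0],
  [0,0,0.1,0,0,0],
  [0,0,0.1,0,0,0],
])

```text
t: 20.17
eef_pos: [541.2, -270.3, 348.3]
tcp_rot: [3.141, -0.0, 0.279]
ft_force: [1.0, 0.1, -4.1]
opening: 0.25
```

Run:
```python
from fit import *
plan(541.2,-270,352,16)
a=read_camera('wrist');s=state();m=camera_model('wrist')
for z in (36,42,46): print(z,"lid",rimfit(a,m,s["eef_pos"][:2]+[1.9,0],z,70))
c=read_camera("scene");u,v=proj((541,-270,70),camera_model("scene")).astype(int)
save("a10",np.hstack([cv2.resize(a[60:310,180:400],(440,500),interpolation=cv2.INTER_CUBIC),cv2.resize(c[v-50:v+50,u-36:u+36],(360,500),interpolation=cv2.INTER_CUBIC)]))
```

```text
t 20.17 pos [ 541.2 -270.3  348.3] rpy [ 1.7997e+02 -2.0000e-02  1.6000e+01] F [ 1.   0.1 -4.1] M [ 0.02 -0.06  0.02] op 0.25 STEP [ 0.01 -0.02 -0.37] [ 0.03 -0.02  0.  ]
36 lid (array([ 543.2, -271.7,   71.1]), 82, np.float64(0.49))
42 lid (array([ 546.5, -271.6,   72.8]), 83, np.float64(1.28))
46 lid (array([ 546.4, -270.3,   71.9]), 83, np.float64(1.18))
```

View pics/a10.png

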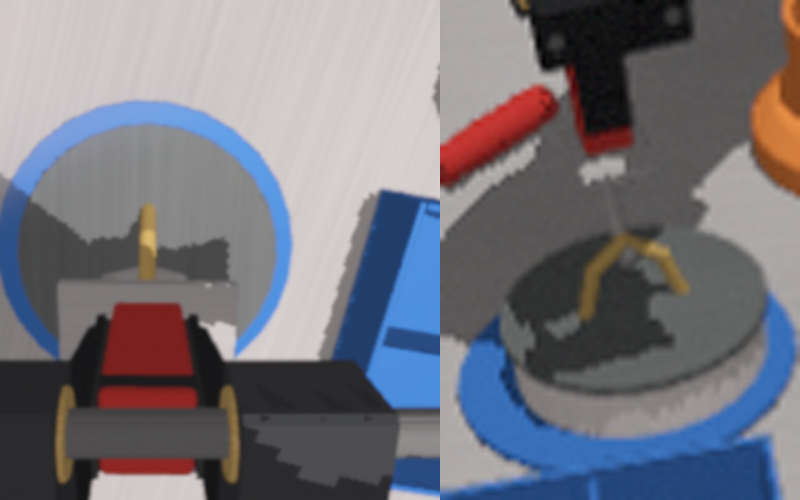

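Force dropped from 8 to 4 N at 348.3: seat felt. The scene view (right) shows the lid flush and level on the ring, with no ring gap visible.

Emit:
arm_command([
  [0,0,0.05,0,0,0],
  [0,0,0.1,0,0,0],
  [0,0,0.1,0,0,0],
  [0,0,0.1,0,0,0],
])

```text
t: 20.6
eef_pos: [541.1, -270.2, 347.1]
tcp_rot: [3.141, -0.0, 0.279]
ft_force: [-0.1, -0.1, -1.9]
opening: 0.252
```

Emit:
arm_command([
  [0,0,0.1,0,0,0],
  [0,0,0.2,0,0,0],
  [0,0,0.2,0,0,0],
  [0,0,0.2,0,0,0],
])

```text
t: 20.93
eef_pos: [541.1, -270.2, 344.9]
tcp_rot: [-3.142, 0.0, 0.279]
ft_force: [0.1, 0.5, -1.8]
opening: 0.251
```

Run:
```python
from h import *
plan(541.2,-270,331,16)
```

```text
t 20.93 pos [ 541.1 -270.2  344.9] rpy [-180.    0.   16.] F [ 0.1  0.5 -1.8] M [-0.01 -0.12 -0.09] op 0.251 STEP [ 0.01 -0.02  1.39] [-0.  0.  0.]
```

Emit:
arm_command([
  [0,0,0.2,0,0,0],
  [0,0,0.5,0,0,0],
  [0,0,0.8,0,0,0],
  [0,0,1.1,0,0,0],
  [0,0,1.25,0,0,0],
  [0,0,1.35,0,0,0],
  [0,0,1.35,0,0,0],
  [0,0,1.35,0,0,0],
])

```text
t: 21.6
eef_pos: [541.1, -270.2, 331.5]
tcp_rot: [3.141, 0.0, 0.279]
ft_force: [-0.7, -0.2, -2.1]
opening: 0.253
```

Emit:
arm_command([
  [-0.3,0,0,0,0,0],
  [-0.8,0,0,0,0,0],
  [-1.3,0,0,0,0,0],
  [-1.8,0,0,0,0,0],
  [-2.4,0,0,0,0,0],
  [-3,0,0,0,0,0],
])

```text
t: 22.1
eef_pos: [511.6, -278.7, 331.6]
tcp_rot: [3.141, -0.0, 0.279]
ft_force: [0.4, 0.1, -2.8]
opening: 0.254
```

Emit:
arm_command([
  [-0.8,0,0,0,0,0],
  [-1.6,0,0,0,0,0],
  [-2.4,0,0,0,0,0],
  [-2.9,0,0,0,0,0],
  [-3,0,0,0,0,0],
  [-3,0,0,0,0,0],
  [-3,0,-0.5,0,0,0],
  [-3,0,-2,0,0,0],
  [-3,0,-4,0,0,0],
  [-3,0,-6,0,0,0],
  [-3,0,-8,0,0,0],
  [-3,0,-10,0,0,0],
])

```text
t: 23.1
eef_pos: [483.6, -286.5, 432.9]
tcp_rot: [3.141, -0.0, 0.28]
ft_force: [-0.2, -0.6, -2.5]
opening: 0.254
```

Run:
```python
from fit import *
plan(470.7,-2.1,437,9.6)
a=read_camera('wrist');np.save("w7.npy",a);m=camera_model('wrist');np.save("w7m.npy",m,allow_pickle=True)
for z in(36,42,48): print(z,rimfit(a,m,(543,-270),z,70,6))
c=read_camera("scene");t=read_camera("top");np.save("s7.npy",c);np.save("t7.npy",t)
for z in(36,42,48): print("scene",z,rimfit(c,camera_model("scene"),(544,-269),z,70,6),"top",rimfit(t,camera_model("top"),(541,-272),z,70,6))
u,v=proj((541,-270,45),camera_model("scene")).astype(int)
save("a11",np.hstack([cv2.resize(a[60:310,160:400],(480,500)),cv2.resize(c[v-30:v+30,u-30:u+30],(300,300),interpolation=cv2.INTER_CUBIC)[:,:].repeat(1,0) if 0 else cv2.resize(c[v-50:v+50,u-30:u+30],(300,500),interpolation=cv2.INTER_CUBIC)]))
```

```text
t 23.1 pos [ 483.6 -286.5  432.9] rpy [ 1.7998e+02 -1.0000e-02  1.6030e+01] F [-0.2 -0.6 -2.5] M [-0.04 -0.15 -0.12] op 0.254 STEP [  6.61 -27.69  -0.42] [ 0.02 -0.01  6.43]
36 (array([ 544.9, -273.4,   72.3]), 83, np.float64(0.82))
42 (array([ 543.3, -272.6,   71.4]), 85, np.float64(0.99))
48 (array([ 546.7, -271. ,   71.6]), 84, np.float64(1.13))
scene 36 (array([ 540.9, -268.9,   71.9]), 73, np.float64(0.82)) top (array([ 537.8, -273.7,   71.3]), 63, np.float64(0.75))
scene 42 (array([ 548.9, -268.2,   71.5]), 74, np.float64(1.13)) top (array([ 537.5, -272.6,   70.9]), 63, np.float64(0.73))
scene 48 (array([ 556.6, -267.3,   71.1]), 74, np.float64(0.99)) top (array([ 537.4, -271.3,   70.5]), 63, np.float64(0.65))
```

View pics/a11.png

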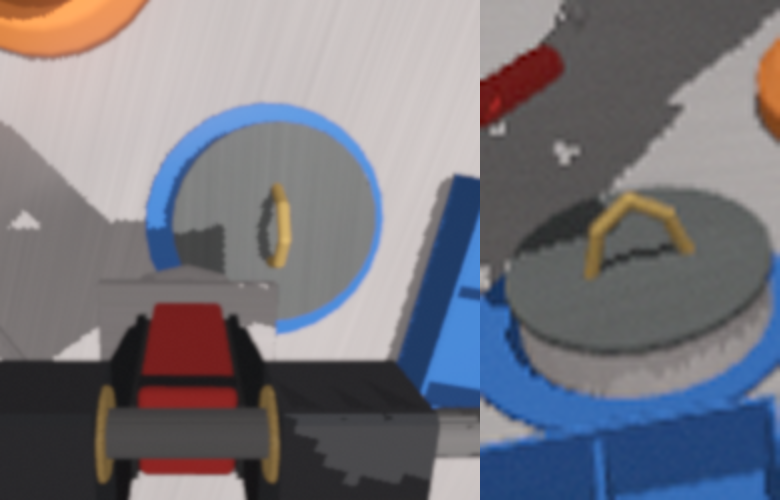

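Lid lies flush and level on the ring, loop upright, lifter clear. Returning the lifter.

Emit:
arm_command([
  [0.2,-1,-0.4,0,0,0.5],
  [0.8,-3.5,-0.4,0,0,1.5],
  [1.7,-7,-0.4,0,0,2.5],
  [2.5,-10.5,-0.4,0,0,3.5],
  [3.3,-14,-0.4,0,0,4.5],
  [4.2,-17.5,-0.4,0,0,5.5],
  [5,-21,-0.4,0,0,6.4],
  [5.8,-24.2,-0.4,0,0,6.4],
  [6.3,-26.5,-0.4,0,0,6.4],
  [6.6,-27.7,-0.4,0,0,6.4],
  [6.6,-27.7,-0.4,0,0,6.4],
  [6.6,-27.7,-0.4,0,0,6.4],
])

```text
t: 24.25
eef_pos: [470.2, -1.5, 434.7]
tcp_rot: [-3.141, 0.001, 0.169]
ft_force: [-0.7, -0.6, -1.8]
opening: 0.255
```

Run:
```python
from h import *
plan(470.7,-2.1,375,9.6)
a=read_camera("wrist");b=np.load("w2.npy")
# same pose as w2: lifter-in-hand & holster shift check
for n,(x0,y0,x1,y1) in dict(holster=(215,140,290,205),grip=(225,205,285,300)).items():
    p=lambda i:cv2.cvtColor(i[y0:y1,x0:x1],cv2.COLOR_RGB2GRAY).astype(np.float32)
    print(n,cv2.phaseCorrelate(p(b),p(a)))
```

```text
t 24.25 pos [470.2  -1.5 434.7] rpy [-1.7998e+02  8.0000e-02  9.6900e+00] F [-0.7 -0.6 -1.8] M [-0.05 -0.   -0.  ] op 0.255 STEP [0.04 0.07 5.97] [-0.02  0.08  0.09]
holster ((1.2784106222608287, 0.39583658769820573), 1.016999582891111)
grip ((0.1004270642518641, -0.32539715030200256), 0.924897927708096)
```

Emit:
arm_command([
  [0.04,0.07,0.5,0,0,0.1],
  [0.04,0.07,1.5,0,0,0.1],
  [0.04,0.07,3,0,0,0.1],
  [0.04,0.07,4.5,0,0,0.1],
  [0.04,0.07,5.5,0,0,0.1],
  [0.04,0.07,5.9,0,0,0.1],
  [0.04,0.07,5.9,0,0,0.1],
  [0.04,0.07,5.9,0,0,0.1],
])

```text
t: 24.97
eef_pos: [471.2, -3.4, 376.5]
tcp_rot: [3.142, 0.0, 0.165]
ft_force: [0.0, -0.8, -2.3]
opening: 0.25
```

```bash
python3 -c "
from h import *
plan(470.7,-2.1,296,9.6)"
```

```text
t 24.97 pos [471.2  -3.4 376.5] rpy [1.80e+02 1.00e-02 9.45e+00] F [ 0.  -0.8 -2.3] M [ 0.03 -0.1   0.03] op 0.25 STEP [-0.03 -0.14  8.05] [ 0.    0.01 -0.15]
```

Emit:
arm_command([
  [-0.03,-0.13,0,0,0,-0.15],
  [-0.03,-0.13,0,0,0,-0.15],
  [-0.03,-0.13,0,0,0,-0.15],
  [-0.03,-0.13,0.3,0,0,-0.15],
  [-0.03,-0.13,0.7,0,0,-0.15],
  [-0.03,-0.13,1.2,0,0,-0.15],
  [-0.03,-0.13,1.7,0,0,-0.15],
  [-0.03,-0.13,2.2,0,0,-0.15],
  [-0.03,-0.13,2.6,0,0,-0.15],
  [-0.03,-0.13,3,0,0,-0.15],
  [-0.03,-0.13,3,0,0,-0.15],
])

```text
t: 25.88
eef_pos: [470.5, -1.7, 345.6]
tcp_rot: [-3.141, 0.001, 0.168]
ft_force: [0.4, 0.6, -2.3]
opening: 0.25
```

Emit:
arm_command([
  [0,0,0.3,0,0,0],
  [0,0,0.8,0,0,0],
  [0,0,1.4,0,0,0],
  [0,0,2,0,0,0],
  [0,0,2.6,0,0,0],
  [0,0,3.2,0,0,0],
  [0,0,3.7,0,0,0],
  [0,0,4.1,0,0,0],
  [0,0,4.4,0,0,0],
  [0,0,4.6,0,0,0],
  [0,0,4.6,0,0,0],
])

```text
t: 26.8
eef_pos: [470.5, -1.7, 300.1]
tcp_rot: [-3.142, 0.0, 0.168]
ft_force: [0.1, -0.9, -2.1]
opening: 0.25
```

```bash
python3 -c "
from h import *
plan(470.7,-2.1,295.5,9.6)"
```

```text
t 26.8 pos [470.5  -1.7 300.1] rpy [-1.80e+02  3.00e-02  9.65e+00] F [ 0.1 -0.9 -2.1] M [ 0.04 -0.1   0.04] op 0.25 STEP [0.01 0.04 0.46] [-0.    0.03  0.05]
```

Emit:
arm_command([
  [0,0,0.1,0,0,0],
  [0,0,0.2,0,0,0],
  [0,0,0.3,0,0,0],
  [0,0,0.4,0,0,0],
  [0,0,0.4,0,0,0],
])

```text
t: 27.22
eef_pos: [470.5, -1.7, 296.4]
tcp_rot: [3.142, 0.0, 0.168]
ft_force: [0.1, -0.2, -3.1]
opening: 0.25
```

Emit:
arm_command([
  [0,0,0.05,0,0,0],
  [0,0,0.05,0,0,0],
  [0,0,0.05,0,0,0],
])

```text
t: 27.47
eef_pos: [470.5, -1.7, 296.0]
tcp_rot: [3.142, -0.0, 0.168]
ft_force: [-0.0, 1.0, -2.1]
opening: 0.251
```

Emit:
arm_command([
  [0,0,0.05,0,0,0],
  [0,0,0.05,0,0,0],
  [0,0,0.05,0,0,0],
])

```text
t: 27.72
eef_pos: [470.5, -1.7, 295.5]
tcp_rot: [3.142, 0.0, 0.168]
ft_force: [-0.1, -0.8, -1.0]
opening: 0.252
```

Emit:
arm_command([
  [0,0,0.05,0,0,0],
  [0,0,0.05,0,0,0],
  [0,0,0.05,0,0,0],
])

```text
t: 27.97
eef_pos: [470.5, -1.7, 295.4]
tcp_rot: [3.141, -0.0, 0.168]
ft_force: [-0.8, 0.7, 5.8]
opening: 0.249
```

Collar is on the rim (contact at 295.4, the same height as at pick-up). Releasing with equal finger room, then rising.

Emit:
arm_command([
  [0,0,-0.03,0,0,0],
  [0,0,-0.03,0,0,0],
  [0,0,-0.03,0,0,0],
  [0,0,-0.03,0,0,0],
  [0,0,-0.03,0,0,0],
  [0,0,-0.03,0,0,0],
  [0,0,-0.03,0,0,0],
  [0,0,-0.03,0,0,0],
  [0,0,-0.03,0,0,0],
  [0,0,-0.03,0,0,0],
], jaw=7)

```text
t: 28.8
eef_pos: [470.5, -1.7, 295.3]
tcp_rot: [3.142, 0.0, 0.168]
ft_force: [0.2, -1.0, 0.1]
opening: 0.735
```

Emit:
arm_command([
  [0,0,-0.5,0,0,0],
  [0,0,-1.5,0,0,0],
  [0,0,-3,0,0,0],
  [0,0,-5,0,0,0],
  [0,0,-7,0,0,0],
  [0,0,-9,0,0,0],
  [0,0,-10.5,0,0,0],
  [0,0,-11.5,0,0,0],
  [0,0,-12,0,0,0],
  [0,0,-12,0,0,0],
  [0,0,-12,0,0,0],
])

```text
t: 29.72
eef_pos: [470.4, -1.7, 415.1]
tcp_rot: [3.142, 0.0, 0.168]
ft_force: [-0.3, 0.3, -0.3]
opening: 0.738
```

Run:
```python
from fit import *
plan(470,-2,415,9.6)
a=read_camera("wrist");c=read_camera("scene")
x=np.hstack([cv2.resize(a[60:310,130:390],(416,400),interpolation=cv2.INTER_CUBIC),cv2.resize(c[110:300,90:270],(379,400),interpolation=cv2.INTER_CUBIC)])
save("a12",x)
```

```text
t 29.72 pos [470.4  -1.7 415.1] rpy [180.     0.     9.65] F [-0.3  0.3 -0.3] M [-0.04 -0.12  0.01] op 0.738 STEP [-0.04  0.03  0.01] [0.   0.   0.05]
```

View pics/a12.png

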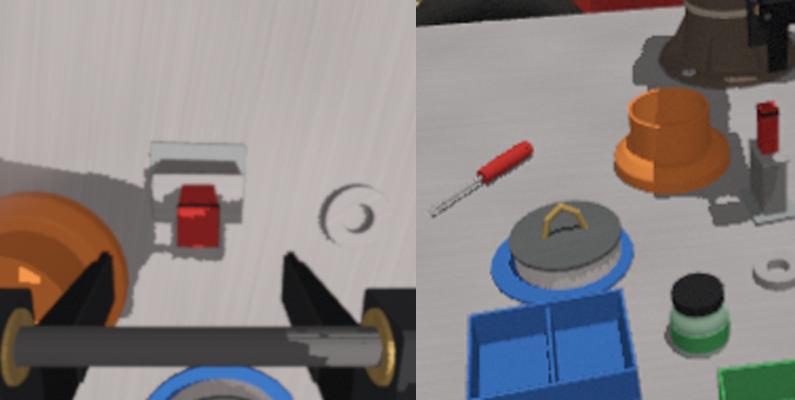

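Lifter stands upright in the holster (red grip about (198,217) left, (767,127) right), the lid sits flush and level on the ring at (566,235), and the bystanders look undisturbed.

```bash
python3 -c "
from h import *
print(job_done(), state()['t'])"
```

```text
the job is handed in; nothing more can be done
the job is handed in; nothing more can be done
```

The hot lid is now in the aluminium lid rest on the blue tray and the lifter is back in its holster. I handed the job in at about 30 s of the 72 s allowed.

- **Lift:** I took the lifter from the holster and hooked it under the loop with no contact force on the way in. The lid came off level, about 6 N on the hook.
- **Seating:** I lowered the lid in 1 mm steps. The load went from 8 N to 4 N to the lifter's own 2 N over about 2 mm of travel, with no sideways force and no pressing.
- **Lifter return:** The collar met the holster rim at the same height as at pick-up. A brief contact of about 6 N registered before I released it.

**Last checks:** The final pictures show the lid flush and level on the ring, the lifter upright in its holster, and the neighbouring objects in view undisturbed.

**What disagreed:**
- The seat was felt about 3.6 mm lower than I calculated. I put this down to the round loop bar resting above the bottom of the hook's V. A lid caught on the rim would have made contact about 10 mm higher.
- The circle fits of the lid after release scattered by several mm, partly because of shadow. I judged the seating from the forces and the pictures instead.

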